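# Peel a clinging optics tray and hold it over the light panel

## Task

Swing the inspection lamp well clear of the tray stack, toward the robot, so that no part of it is over or close beside the stack. Then peel the orange tray off the black stack by its upright pull tab: raise the tab corner first while the opposite corner still rests on the stack, leaving the black stack where it stands. Finish while holding the tray by its tab, level, still and centred above the square light panel, about 12 cm above it, and leave the other objects alone.

Things in the scene. Friction and masses are not known exactly. Their poses are not given: they have to be found in the camera images.
- lamp_arm (a joint): Swing angle of the lamp's arm about its mast, rad. At 0 the arm points along -y of lamp; grows clockwise seen from above (toward the lamp's -x side, the robot), from -0.35 to a stop at 1.75. Stiff hinge: about 0.6 N at the knob, more when fast; stays where it is left.
- lamp: Fixed lamp foot, dark steel disc 100 mm in diameter and 20 mm high with an upright mast 22 mm in diameter up to 195 mm; origin at the centre of the underside, on the hinge axis. z up. The aluminium arm runs at 165 to 175 mm above the bench, from the mast to the lamp head.
- lamp_knob (a point): Point 200 mm above the bench in the upright black round knob (18 mm in diameter, from 178 to 218 mm above the bench) on the centre of the lamp head, 200 mm from the hinge axis. The head is a flat white disc 84 mm in diameter, 156 to 178 mm above the bench. Pinched from above, the knob can turn in the fingers along the arc.
- stack: Black stack of loaded, nested carrier trays with two grey bands, 140 mm (x) by 100 mm (y) by 42 mm high, loose, about 1.2 kg, standing on the bench; origin at the centre of its underside, z up. Its top has a recess in which the orange tray nests.
- tray: Orange rigid tray, six pockets, about 70 g, 140 x 100 mm, nested in the stack with the same axes. Origin: centre of the underside of its 4 mm rim, 42 mm above the bench at the start. Basin to 14 mm below it, 4 mm play all round. Four rubber pads in the stack's recess, near the corners, cling to the basin with 1 to 3 N each until that corner has risen about 10 mm.
- tray_tab (a point): Grasp point on the tray's upright pull tab, at the tray's (-x,-y) corner: offset (-56, -40, +30) mm from the tray's origin. The tab is an orange plate 34 mm long along the tray's diagonal, 10 mm thick across it, and stands from 4 to 40 mm above the tray's origin; it is fixed to the rim. Pinch it across its thickness. The point's axes are those of the tray.
- tab_corner (a point): Outer corner of the tray's rim under the tab: (-70, -50, 0) mm from the tray's origin.
- far_corner (a point): Opposite outer corner of the tray's rim: (+70, +50, 0) mm from the tray's origin. It stays down while the tab corner is raised, and is the point to turn the tray about.
- panel: Fixed square light panel, 150 x 150 x 11 mm, glowing white in a dark frame; origin at the centre of its underside on the bench, z up.
- lens_mount: Bystander: black lens mount on a steel post with a 50 mm square foot, 90 mm high; origin at the centre of its underside. Leave it alone.
- cuvette_box: Bystander: white box with a grey seam, 60 x 45 x 30 mm; origin at the centre of its underside. Leave it alone.
- lens_tube: Bystander: black upright tube with an aluminium ring, 35 mm in diameter, 45 mm high; origin at the centre of its underside. Leave it alone.
There are look-alikes about, which are no part of the job. Several things look just like the panel: the one meant starts farthest from the robot's base.

How it is judged:
By the outcome, as a careful person would: the job done as asked, in the order asked, and still so for the second after the job is handed in, while the arm keeps its last pose, push and grip.
It also fails if it takes over 64 s, if anything falls off the work surface, if the arm or the gripper's body presses on something with over 40 N, if the wrist force passes 120 N, or if a joint passes its speed limit or range.

## Robot

A 7-joint arm with a two-finger parallel gripper is mounted at the origin on the work surface. World frame = base frame: x ahead of the robot, y to its left, z up, the work surface at z = 0. Lengths are in m, angles in rad, forces in N, time in s.
With the tool pointing down it reaches from about 0.35 to 0.9 m from the base axis. Payload 7.2 kg.
Tool frame: the origin (TCP) lies at the very end of the fingers, on their centre line; the grasp point (between the pads) lies 19 mm behind it; z points along the fingers, y is the line along which they close (so a half turn about z gives the same grasp; the last joint's range is limited). The gripper opens to 88 mm and grips with 3 to 60 N. Pads are 20 mm wide; open, the fingers measure 115 mm over their backs; the gripper's body (75 mm by 178 mm) begins 61 mm behind the grasp point.
Start: joints at [-1.293, 0.411, -0.013, 1.596, 0.006, 1.134, -0.082], TCP at [0.212, 0.588, 0.223] pointing down, gripper open.
Joint ranges: [-2.95, 2.95], [-0.29, 1.99], [-1.47, 1.44], [0.14, 2.54], [-1.03, 4.17], [0.13, 1.85], [-2.86, 2.86]. Speed limits (rad/s): [2.39, 2.39, 3.01, 3.01, 3.14, 3.14, 3.14].

## Interface

Orientations are given as a rotation vector (axis times angle).
In Python, from cell import * gives the robot as it stands. The module is installed in compiled form; this text tells all that it offers.
- The arm moves only by the tool play_rows, never from a script. Its argument "plan" is a list of rows, each a list of 2 entries, a list of its own where there are three numbers: the shift along the tool's x, y, z in mm, then the turn, a rotation vector about the tool's x, y, z in degrees. A call has 1 to 5 rows; each row is the pose to reach, as a shift and turn from the pose commanded when the call began, along the tool's axes at that moment; what a row does not reach only later rows make up. A row lasts 1/12 s, in which the tool goes at most 41.7 mm and 7.16 degrees, less where a joint would pass 70% of its speed; a pose out of reach is approached as far as the arm can. A call with a gripper value outside its range is refused whole. "fingers" is the gripper's target within -1 to 1 (fully open at 1, half-way at 0, shut at -1), set as the call begins (left out, the last holds). The fingers move at their own pace and stop on an object; "newtons" is the grip in N (left out, the last holds). Time passes only in rows, so rows that repeat a pose let the fingers close. It gives the time, the measured TCP pose, the force, the opening and the grip force at its end, in the units of the state.
- observe(): the state, without advancing time (a new reading comes with each control period).
- read_camera(name): name is "scene" or "top" or "wrist"; returns a dict with "pixels" (384x512x3 uint8, red, green, blue), "range_z" (384x512 float32, m along the optical axis (not along the pixel's ray), 0 where there is no reading), "vertical_fov" (degrees; the focal length in pixels is half the picture's height over the tangent of half this angle, whatever the lens; pixels are square), "cx", "cy" (the principal point, pixels), "cam_to_world" (4x4, takes a point from camera to world coordinates). Camera axes: x right, y down, z forward; pixel columns grow to the right and rows downward; lengths in m; the calibration is good to about 2 mm. A picture is of the moment at which its call begins.
- sign_off(): hands the job in; it is judged then, once.
The state is a dict: "time_s": time; "joint_pos": joint angles; "joint_velocities": joint speeds; "joint_efforts": joint torques, N m; "ee_pos": TCP position; "ee_rot": TCP orientation; "ft_force": force on the tool from outside, world axes, zero at the start; "wrist_torque": the same for the moment, N m; "opening": opening from 0.0 (shut) to 1.0 (fully open); "grasp_force": force on a finger pad.
Only numpy, scipy, OpenCV 4.12 (cv2) and the standard library are available. Lean on these libraries where they do the work, as an engineer would, in place of code of your own. Each camera call takes 0.05 s, during which the arm holds its last target. There are 200 camera calls.

## Working session

There is one attempt and no reset: what is moved stays moved. The work goes in short steps, Python scripts to look and compute and a tool call to move; the robot and the scene stay as the last step left them, time stands still between calls to the robot, and variables do not carry over. Pictures are saved under pics/ and viewed, at most 10 in all, crops included, and the job is handed in when it is done.

Besides the shell and the picture viewer there is one more tool, called in YAML: its name, and indented under it one key for each argument. play_rows: Moves the arm, as the interface text tells. Its arguments: {"type":"object","properties":{"plan":{"type":"array"},"fingers":{"type":"number"},"newtons":{"type":"number"}},"required":["plan"]}

```bash
mkdir -p pics
cat > h.py <<'E'
from cell import *
import numpy as np, cv2
from scipy.spatial.transform import Rotation as R
def cloud(c):
    h,w=c["range_z"].shape; f=h/2/np.tan(np.radians(c["vertical_fov"])/2)
    u,v=np.meshgrid(np.arange(w),np.arange(h)); z=c["range_z"]
    p=np.stack([(u-c["cx"])/f*z,(v-c["cy"])/f*z,z,np.ones_like(z)],-1)
    return (p@np.array(c["cam_to_world"]).T)[...,:3]
def save(c,n): cv2.imwrite("pics/"+n,cv2.cvtColor(c["pixels"],cv2.COLOR_RGB2BGR))
E
python3 - <<'E'
from h import *
o=observe(); print({k:np.round(v,3).tolist() for k,v in o.items()})
import pickle
for n in("top","scene"):
    c=read_camera(n); save(c,n+"0.png"); pickle.dump(c,open(n+"0.pkl","wb")); print(n,c["vertical_fov"],c["cx"],c["cy"],np.round(c["cam_to_world"],3).tolist())
E
```

```text
{'time_s': 0.0, 'joint_pos': [-1.293, 0.412, -0.013, 1.597, 0.006, 1.134, -0.082], 'joint_velocities': [0.001, -0.0, 0.0, 0.0, -0.001, -0.001, -0.0], 'joint_efforts': [-0.0, -58.795, 0.642, -29.106, -0.054, 0.018, 0.0], 'ee_pos': [0.212, 0.588, 0.222], 'ee_rot': [-0.54, -3.095, 0.002], 'ft_force': [0.186, -0.287, -0.385], 'wrist_torque': [-0.017, 0.017, -0.008], 'grasp_force': 0.0, 'opening': 1.0}
top 53.652688167443095 253.97232389598955 190.06532900463662 [[-0.014, -0.989, 0.144, 0.335], [-1.0, 0.012, -0.018, 0.021], [0.016, -0.145, -0.989, 1.188], [0.0, 0.0, 0.0, 1.0]]
scene 57.02732714802022 251.8335784733964 190.8321008654502 [[0.174, 0.733, -0.658, 1.04], [0.985, -0.129, 0.116, -0.088], [0.001, -0.668, -0.744, 0.783], [0.0, 0.0, 0.0, 1.0]]
```

Run:
```python
import cv2
for n in("top0","scene0"):
    i=cv2.imread(f"pics/{n}.png"); cv2.imwrite(f"pics/{n}b.png",cv2.resize(i,(800,600),interpolation=cv2.INTER_CUBIC))
```

```text
(no output)
```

View pics/top0b.png

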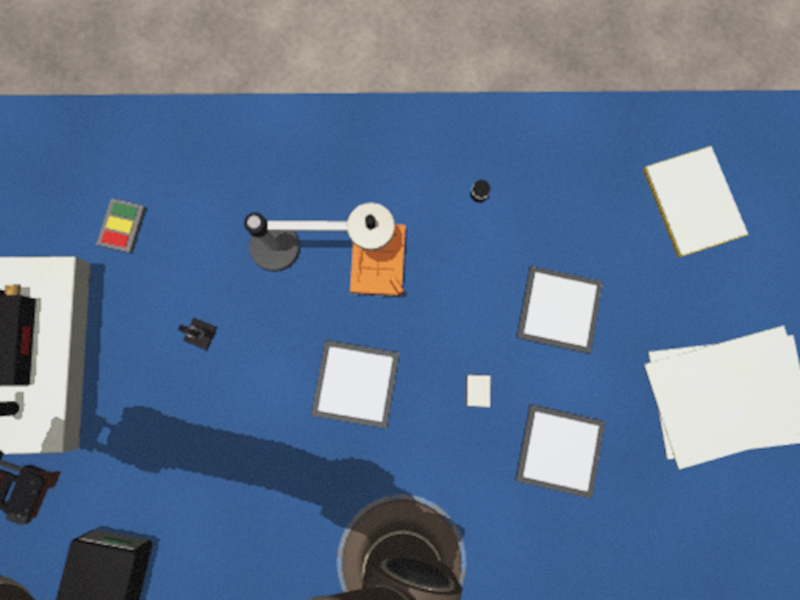

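View pics/scene0b.png

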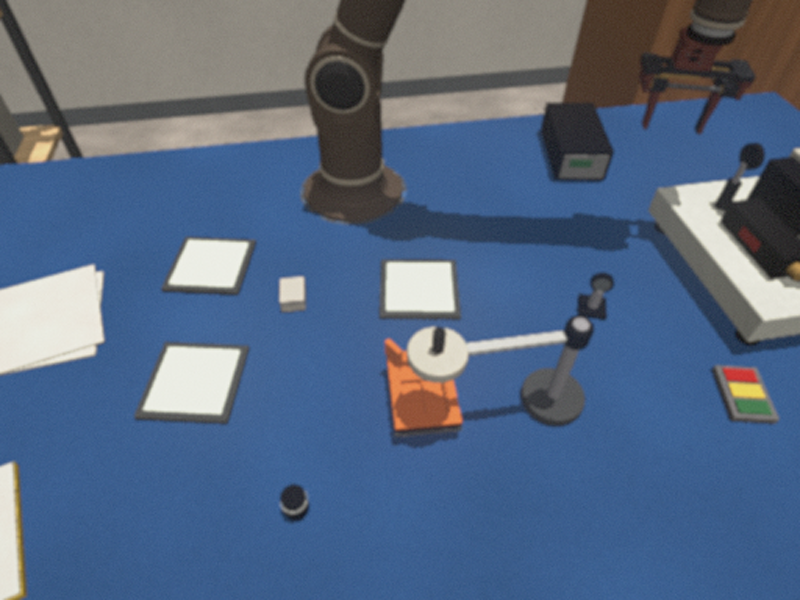

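The top view (800x600) shows the lamp knob at (371,221), the mast top at (256,222), the tray around (378,262) with its tab at (397,287), and panels at (356,384), (560,310) and (560,450). The panel at (560,310) is the farthest from the base. The scene view agrees: the head sits over the tray, and the tab stands free at (393,350).

Run:
```python
from h import *
import pickle
c=pickle.load(open("top0.pkl","rb")); P=cloud(c); s=.64
for n,(u,v) in dict(knob=(371,221),mast=(256,222),foot=(274,255),head=(360,238),pA=(356,384),pB=(560,310),pC=(560,450),tab=(397,287),mount=(201,334),box=(479,391),tube=(481,190)).items():
    print(n,np.round(P[int(v*s),int(u*s)],3))
for n in("top","scene"):
    c=pickle.load(open(n+"0.pkl","rb"));P=cloud(c); I=c["pixels"].astype(int); z=P[...,2]
    hsv=cv2.cvtColor(c["pixels"],cv2.COLOR_RGB2HSV)
    o=(hsv[...,0]<16)&(hsv[...,1]>150)&(hsv[...,2]>90)&(np.abs(P[...,0]-.53)<.15)&(np.abs(P[...,1]-.04)<.15)
    q=P[o&(abs(z-.045)<.008)]; print(n,"rim",len(q),q.min(0),q.max(0))
    print(cv2.minAreaRect((q[:,:2]*1000).astype(np.float32)))
    t=P[o&(z>.06)]; print("tab",len(t),t.mean(0),t.min(0),t.max(0))
    m=(z>.19)&(z<.23)&(np.abs(P[...,0]-.62)<.06)&(np.abs(P[...,1]-.07)<.06); q=P[m]; print("knob",len(q),q.mean(0))
    m=(z>.165)&(z<.185)&(np.abs(P[...,0]-.62)<.08)&(np.abs(P[...,1]-.07)<.07); q=P[m]; print("head",len(q),cv2.minAreaRect((q[:,:2]*1000).astype(np.float32)))
    m=(z>.185)&(z<.2)&(np.abs(P[...,0]-.62)<.1)&(np.abs(P[...,1]-.27)<.1); q=P[m]; print("mast",len(q),q.mean(0))
    m=(z>.012)&(z<.026)&(np.abs(P[...,0]-.62)<.1)&(np.abs(P[...,1]-.27)<.07); q=P[m]; print("foot",len(q),cv2.minAreaRect((q[:,:2]*1000).astype(np.float32)))
    m=(z>.005)&(z<.03)&(np.abs(P[...,0]-.5)<.12)&(np.abs(P[...,1]+.3)<.12); q=P[m]; print("panel",len(q),cv2.minAreaRect((q[:,:2]*1000).astype(np.float32)),np.median(q,0))
```

```text
knob [0.607 0.047 0.22 ]
mast [0.612 0.245 0.201]
foot [0.594 0.247 0.021]
head [0.588 0.067 0.18 ]
pA [0.337 0.086 0.012]
pB [ 0.478 -0.326  0.01 ]
pC [ 0.203 -0.311  0.011]
tab [0.517 0.001 0.082]
mount [0.438 0.384 0.033]
box [ 0.319 -0.154  0.031]
tube [ 0.718 -0.168  0.045]
top rim 518 [ 0.50750376 -0.0133933   0.03702079] [0.64658415 0.08929761 0.05293284]
((579.3888549804688, 38.71083068847656), (97.16548156738281, 139.38995361328125), 86.31842041015625)
tab 51 [0.52459378 0.01037535 0.08721398] [ 0.50469428 -0.00740708  0.06065859] [0.57783083 0.0763789  0.16786195]
knob 53 [0.6072833  0.04963612 0.21268321]
head 774 ((617.8247680664062, 69.41133880615234), (125.81800842285156, 82.30461120605469), 66.13777923583984)
mast 154 [0.61160625 0.24838043 0.1924558 ]
foot 572 ((602.8657836914062, 248.63931274414062), (79.51996612548828, 97.65119934082031), 2.970449686050415)
panel 2305 ((499.5920715332031, -299.17169189453125), (235.7413330078125, 235.884521484375), 89.51461029052734) [ 0.477507   -0.3234515   0.01101125]
scene rim 776 [ 0.51248239 -0.01439939  0.03713671] [0.65213914 0.08645165 0.05177329]
((581.4194946289062, 38.46187973022461), (98.35297393798828, 135.58090209960938), 86.00970458984375)
tab 40 [0.52489553 0.00393218 0.0809997 ] [ 0.50803271 -0.00467441  0.06481484] [0.53518665 0.01269663 0.0860123 ]
knob 117 [0.61208846 0.04673656 0.20978486]
head 1151 ((601.1809692382812, 68.52577209472656), (82.72960662841797, 127.30804443359375), 21.25925064086914)
mast 222 [0.61500671 0.24544197 0.19357194]
foot 952 ((611.742431640625, 248.176513671875), (99.1209945678711, 96.08738708496094), 0.4875750243663788)
panel 2900 ((496.4229736328125, -318.07806396484375), (186.0974884033203, 216.700439453125), 83.98490905761719) [ 0.48516561 -0.32598996  0.01187708]
```

```bash
cat >> h.py <<'E'
def go(p,ydir,o=None,tilt=None):
    """shift(mm)/turn(deg) in tool axes to TCP p, tool z down, tool y along +-ydir degrees"""
    o=o or observe(); Rc=R.from_rotvec(o["ee_rot"]); best=None
    for a in(ydir,ydir+180):
        y=np.array([np.cos(np.radians(a)),np.sin(np.radians(a)),0]);z=np.array([0,0,-1.]);x=np.cross(y,z)
        Rt=R.from_matrix(np.stack([x,y,z],1))
        if tilt is not None: Rt=R.from_rotvec(tilt)*Rt
        d=(Rc.inv()*Rt).as_rotvec(degrees=True)
        if best is None or np.linalg.norm(d)<np.linalg.norm(best): best=d
    s=Rc.inv().apply(np.array(p)-o["ee_pos"])*1000
    print("shift",np.round(s,1),"turn",np.round(best,1)); return s,best
E
python3 - <<'E'
from h import *
o=observe();print(R.from_rotvec(o["ee_rot"]).as_matrix().round(3))
go((.611,.047,.30),122)
E
```

```text
[[-0.941  0.339 -0.   ]
 [ 0.339  0.941 -0.001]
 [-0.    -0.001 -1.   ]]
shift [-558.9 -373.4  -77.5] turn [ -0.1  -0.  -51.8]
```

play_rows:
  plan:
    - [[-20, -15, -30], [0, 0, 7]]
    - [[-50, -35, -60], [0, 0, 14]]
    - [[-80, -55, -78], [0, 0, 21]]
    - [[-110, -75, -78], [0, 0, 28]]
    - [[-140, -95, -78], [0, 0, 35]]
  fingers: 1

```text
time_s: 0.52
ee_pos: [0.3128, 0.4498, 0.3021]
ee_rot: [1.455, 2.784, 0.004]
ft_force: [0.4, -0.4, -0.7]
opening: 0.999
grasp_force: 0.0
```

Run:
```python
from h import *
go((.611,.047,.30),302); o=observe(); print(o["ee_pos"],o["joint_pos"],o["time_s"])
```

```text
shift [-501.    14.7    1.6] turn [  0.2   0.1 -87.2]
[0.31275646 0.44984761 0.3021009 ] [-1.18072184  0.2152651   0.15622886  1.68378678 -0.03514636  1.24275541
 -0.40886734] 0.5167
```

play_rows:
  plan:
    - [[-40, 1, 0], [0, 0, 7]]
    - [[-80, 2, 0], [0, 0, 14]]
    - [[-120, 3, 0], [0, 0, 21]]
    - [[-160, 4, 0], [0, 0, 28]]
    - [[-200, 6, 0], [0, 0, 35]]

```text
time_s: 0.93
ee_pos: [0.4321, 0.2892, 0.3006]
ee_rot: [-2.224, -2.218, 0.0]
ft_force: [0.9, 0.0, -0.7]
opening: 0.998
grasp_force: 0.0
```

play_rows:
  plan:
    - [[-30, 23, 0], [0, 0, 7]]
    - [[-62, 46, 0], [0, 0, 14]]
    - [[-93, 70, 0], [0, 0, 21]]
    - [[-124, 93, 0], [0, 0, 28]]
    - [[-155, 116, 0], [0, 0, 35]]

```text
time_s: 1.35
ee_pos: [0.5487, 0.1348, 0.3006]
ee_rot: [-2.788, -1.447, 0.0]
ft_force: [0.9, 0.0, 0.2]
opening: 1.002
grasp_force: 0.0
```

Run:
```python
from h import *
go((.611,.047,.30),122); o=observe(); print(o["ee_pos"],o["joint_pos"],o["time_s"])
```

```text
shift [-35.9 101.5   0.6] turn [-0.  -0.  22.9]
[0.54866313 0.13483683 0.30058265] [-0.76553334  0.26667498  0.55540539  1.66438753 -0.14701966  1.25245211
 -0.79322173] 1.35
```

play_rows:
  plan:
    - [[-12, 33, 0], [0, 0, 7]]
    - [[-24, 67, 0], [0, 0, 14]]
    - [[-36, 101, 0], [0, 0, 21]]
    - [[-36, 101, 0], [0, 0, 23]]
    - [[-36, 101, 0], [0, 0, 23]]

```text
time_s: 1.77
ee_pos: [0.6108, 0.0467, 0.2999]
ee_rot: [3.02, 0.862, -0.002]
ft_force: [-0.6, 0.9, -0.2]
opening: 0.999
grasp_force: 0.0
```

Run:
```python
from h import *
o=observe(); print(o["ee_pos"],o["joint_pos"],o["time_s"])
c=read_camera("wrist"); P=cloud(c); z=P[...,2]; save(c,"w1.png")
i=cv2.imread("pics/w1.png"); cv2.imwrite("pics/w1b.png",cv2.resize(i,(800,600)))
for lo,hi in((.19,.23),(.165,.185)):
    m=(z>lo)&(z<hi)&(np.hypot(P[...,0]-.61,P[...,1]-.047)<.07); q=P[m]
    if len(q): print(len(q),q.mean(0),cv2.minEnclosingCircle((q[:,:2]*1000).astype(np.float32)), q[:,2].max())
```

```text
[0.61081688 0.04672124 0.29991896] [-0.63300981  0.380356    0.6648751   1.55310741 -0.23886974  1.2923163
 -0.95169725] 1.7667
447 [0.61041209 0.04966364 0.21396589] ((608.5902099609375, 48.67549514770508), 8.918603897094727) 0.2201484257913086
5507 [0.61096427 0.05487388 0.17779017] ((609.1965942382812, 61.92737579345703), 55.009056091308594) 0.1846341315650455
```

View pics/w1b.png

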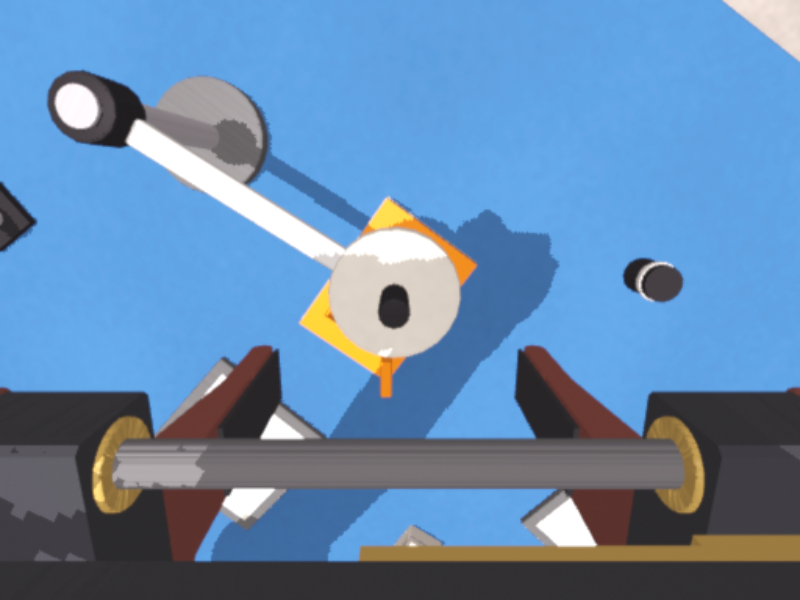

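The wrist view shows the knob at (394,305) centred between the fingers. The tab plate at (386,376) stands exactly across the closing line, so the tool yaw suits both grasps. Next I descend and pinch the knob.

play_rows:
  plan:
    - [[0, -2, 30], [0, 0, 0]]
    - [[0, -2, 65], [0, 0, 0]]
    - [[0, -2, 95], [0, 0, 0]]
    - [[0, -2, 113], [0, 0, 0]]
    - [[0, -2, 113], [0, 0, 0]]

```text
time_s: 2.23
ee_pos: [0.6061, 0.0533, 0.1835]
ee_rot: [-3.015, -0.877, 0.011]
ft_force: [-1.0, 0.7, -0.7]
opening: 0.998
grasp_force: 0.0
```

play_rows:
  plan:
    - [[0, 0, 0], [0, 0, 0]]
    - [[0, 0, 0], [0, 0, 0]]
    - [[0, 0, 0], [0, 0, 0]]
    - [[0, 0, 0], [0, 0, 0]]
    - [[0, 0, 0], [0, 0, 0]]
  fingers: -1
  newtons: 8

```text
time_s: 2.65
ee_pos: [0.6099, 0.0512, 0.1888]
ee_rot: [-3.018, -0.871, -0.003]
ft_force: [-0.1, -0.2, -0.0]
opening: 0.66
grasp_force: 0.0
```

play_rows:
  plan:
    - [[0, 0, 0], [0, 0, 0]]
    - [[0, 0, 0], [0, 0, 0]]
    - [[0, 0, 0], [0, 0, 0]]
    - [[0, 0, 0], [0, 0, 0]]
    - [[0, 0, 0], [0, 0, 0]]

```text
time_s: 3.07
ee_pos: [0.6093, 0.051, 0.1876]
ee_rot: [-3.018, -0.871, 0.0]
ft_force: [-0.2, 0.1, -0.4]
opening: 0.28
grasp_force: 0.0
```

play_rows:
  plan:
    - [[0, 0, 0], [0, 0, 0]]
    - [[0, 0, 0], [0, 0, 0]]
    - [[0, 0, 0], [0, 0, 0]]

```text
time_s: 3.32
ee_pos: [0.6094, 0.0493, 0.1876]
ee_rot: [3.017, 0.868, -0.001]
ft_force: [0.4, -6.4, -0.5]
opening: 0.203
grasp_force: 8.0
```

Run:
```python
from h import *
o=observe(); print(o["ee_pos"],o["opening"],o["grasp_force"])
Rc=R.from_rotvec(o["ee_rot"]); h=np.array([.6125,.247]); th=np.r_[0,np.linspace(.0,1.45,21)[1:]]+.01
p=np.c_[h[0]-.2*np.sin(th),h[1]-.2*np.cos(th),0*th]
t=Rc.inv().apply(p)*1000; t[:,2]=0
for k in range(4): print(np.round(t[5*k+1:5*k+6]-t[5*k])[:,:2].tolist())
```

```text
[0.60939919 0.0492522  0.18758372] 0.20289410485382858 7.999973818659782
[[-12.0, -8.0], [-23.0, -17.0], [-34.0, -27.0], [-44.0, -38.0], [-53.0, -49.0]]
[[-8.0, -12.0], [-16.0, -24.0], [-22.0, -37.0], [-27.0, -51.0], [-32.0, -65.0]]
[[-3.0, -14.0], [-6.0, -28.0], [-7.0, -43.0], [-8.0, -57.0], [-7.0, -72.0]]
[[2.0, -14.0], [5.0, -29.0], [8.0, -43.0], [13.0, -56.0], [19.0, -70.0]]
```

play_rows:
  plan:
    - [[-12, -8, 0], [0, 0, 0]]
    - [[-23, -17, 0], [0, 0, 0]]
    - [[-34, -27, 0], [0, 0, 0]]
    - [[-44, -38, 0], [0, 0, 0]]
    - [[-53, -49, 0], [0, 0, 0]]

```text
time_s: 3.73
ee_pos: [0.5373, 0.0618, 0.1876]
ee_rot: [3.018, 0.867, -0.002]
ft_force: [-1.3, -7.7, 2.3]
opening: 0.203
grasp_force: 8.0
```

play_rows:
  plan:
    - [[-8, -12, 0], [0, 0, 0]]
    - [[-16, -24, 0], [0, 0, 0]]
    - [[-22, -37, 0], [0, 0, 0]]
    - [[-27, -51, 0], [0, 0, 0]]
    - [[-32, -65, 0], [0, 0, 0]]

```text
time_s: 4.15
ee_pos: [0.4757, 0.1022, 0.1875]
ee_rot: [-3.019, -0.87, 0.001]
ft_force: [0.7, -0.2, -2.0]
opening: 0.204
grasp_force: 8.0
```

play_rows:
  plan:
    - [[-3, -14, 0], [0, 0, 0]]
    - [[-6, -28, 0], [0, 0, 0]]
    - [[-7, -43, 0], [0, 0, 0]]
    - [[-8, -57, 0], [0, 0, 0]]
    - [[-7, -72, 0], [0, 0, 0]]

```text
time_s: 4.57
ee_pos: [0.4315, 0.1598, 0.1875]
ee_rot: [-3.018, -0.87, 0.001]
ft_force: [0.5, -1.5, -3.2]
opening: 0.202
grasp_force: 8.0
```

play_rows:
  plan:
    - [[2, -14, 0], [0, 0, 0]]
    - [[5, -29, 0], [0, 0, 0]]
    - [[8, -43, 0], [0, 0, 0]]
    - [[13, -56, 0], [0, 0, 0]]
    - [[19, -70, 0], [0, 0, 0]]

```text
time_s: 4.98
ee_pos: [0.4105, 0.2292, 0.1875]
ee_rot: [-3.018, -0.87, 0.001]
ft_force: [2.0, -1.2, -2.2]
opening: 0.202
grasp_force: 8.0
```

play_rows:
  plan:
    - [[0, 0, 0], [0, 0, 0]]
    - [[0, 0, 0], [0, 0, 0]]
    - [[0, 0, 0], [0, 0, 0]]
    - [[0, 0, 0], [0, 0, 0]]
    - [[0, 0, 0], [0, 0, 0]]
  fingers: 0.2

```text
time_s: 5.4
ee_pos: [0.4114, 0.228, 0.1878]
ee_rot: [-3.019, -0.869, -0.0]
ft_force: [-0.4, 0.4, 0.6]
opening: 0.539
grasp_force: 0.0
```

play_rows:
  plan:
    - [[0, 0, -20], [0, 0, 0]]
    - [[0, 0, -50], [0, 0, 0]]
    - [[0, 0, -80], [0, 0, 0]]
    - [[0, 0, -80], [0, 0, 0]]

```text
time_s: 5.73
ee_pos: [0.4137, 0.2293, 0.2726]
ee_rot: [-3.016, -0.868, -0.011]
ft_force: [1.2, 0.4, -0.8]
opening: 0.6
grasp_force: 0.0
```

Run:
```python
from h import *
go((.5215,.0025,.22),122); o=observe(); print(o["ee_pos"],o["joint_pos"])
```

```text
shift [-29.6 249.5  51.9] turn [-0.1 -0.4  0.1]
[0.41370654 0.22928629 0.27255395] [-1.12821105  0.0909637   0.56853375  1.91500281 -0.05548525  1.14299156
 -1.54945856]
```

play_rows:
  plan:
    - [[-4, 38, 0], [0, 0, 0]]
    - [[-9, 78, 0], [0, 0, 0]]
    - [[-14, 118, 0], [0, 0, 0]]
    - [[-18, 158, 0], [0, 0, 0]]
    - [[-23, 196, 10], [0, 0, 0]]

```text
time_s: 6.15
ee_pos: [0.4977, 0.0483, 0.259]
ee_rot: [-3.018, -0.87, -0.006]
ft_force: [0.9, 0.3, 0.5]
opening: 0.6
grasp_force: 0.0
```

play_rows:
  plan:
    - [[-4, 30, 20], [0, 0, 0]]
    - [[-7, 54, 42], [0, 0, 0]]
    - [[-7, 54, 42], [0, 0, 0]]
    - [[-7, 54, 42], [0, 0, 0]]

```text
time_s: 6.48
ee_pos: [0.5182, -0.0007, 0.2145]
ee_rot: [3.02, 0.864, -0.004]
ft_force: [-0.1, -0.4, -0.5]
opening: 0.603
grasp_force: 0.0
```

Run:
```python
from h import *
o=observe(); print(o["ee_pos"],o["ee_rot"],o["joint_pos"],o["time_s"])
import pickle
for n in("wrist","top"):
    c=read_camera(n); save(c,n+"2.png"); pickle.dump(c,open(n+"2.pkl","wb")); P=cloud(c); z=P[...,2]
    hsv=cv2.cvtColor(c["pixels"],cv2.COLOR_RGB2HSV)
    o=(hsv[...,0]<20)&(hsv[...,1]>130)&(hsv[...,2]>90)&(np.abs(P[...,0]-.57)<.12)&(np.abs(P[...,1]-.03)<.12)
    q=P[o&(abs(z-.046)<.006)]; print(n,len(q),cv2.minAreaRect((q[:,:2]*1000).astype(np.float32)),np.median(q[:,2]))
    q=P[o&(z>.072)&(z<.09)]; print("tab",len(q),q.mean(0),cv2.minAreaRect((q[:,:2]*1000).astype(np.float32)) if len(q) else 0, q[:,2].max() if len(q) else 0)
i=cv2.imread("pics/wrist2.png"); cv2.imwrite("pics/wrist2b.png",cv2.resize(i,(800,600)))
i=cv2.imread("pics/top2.png"); cv2.imwrite("pics/top2b.png",cv2.resize(i,(800,600)))
```

```text
[ 0.51823394 -0.00071002  0.21453054] [ 3.019712    0.86431995 -0.00429297] [-0.70004243  0.28048039  0.74772346  1.89783064 -0.21729856  1.0484089
 -0.87522903] 6.4833
wrist 1719 ((577.789306640625, 38.918731689453125), (99.71884155273438, 140.12127685546875), 85.9596176147461) 0.045959110719123175
tab 335 [0.52041744 0.00367242 0.08187008] ((519.7514038085938, 3.245333671569824), (33.36256408691406, 9.209749221801758), 31.8591365814209) 0.08442689502543588
top 0 ((0.0, 0.0), (0.0, 0.0), 0.0) nan
tab 0 [nan nan nan] 0 0
  return _methods._mean(a, axis=axis, dtype=dtype,
  ret = ret.dtype.type(ret / rcount)
<stdin>:9: RuntimeWarning: Mean of empty slice.
  ret = um.true_divide(
```

View pics/wrist2b.png

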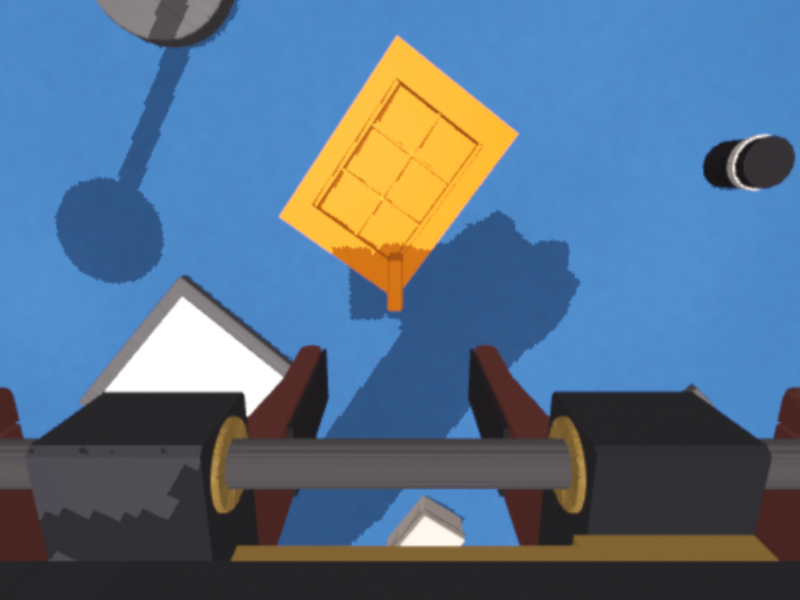

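View pics/top2b.png

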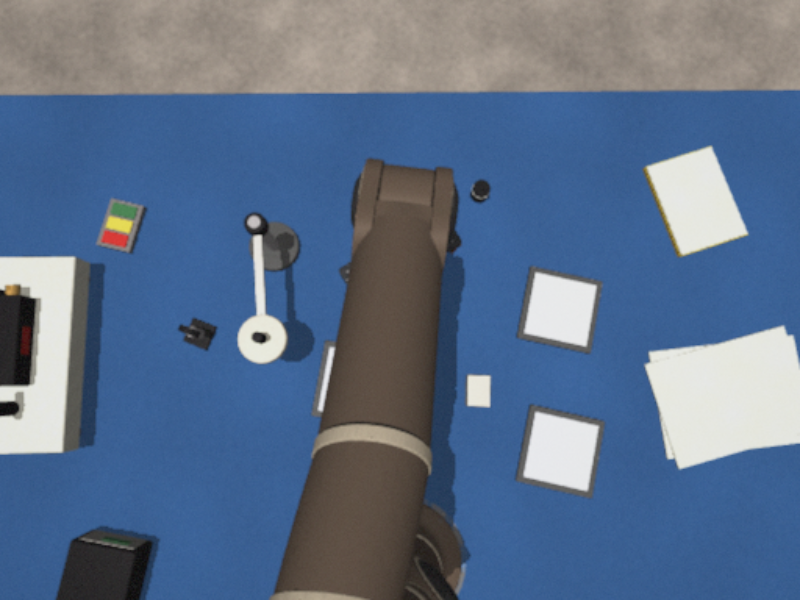

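The wrist view shows the tray fully exposed, with the tab plate at (395,282) along the tool's x. The top view shows the lamp head at (262,338), well clear of the stack. I'll descend on the tab now.

play_rows:
  plan:
    - [[4, -3, 30], [0, 0, 0]]
    - [[4, -3, 65], [0, 0, 0]]
    - [[4, -3, 100], [0, 0, 0]]
    - [[4, -3, 125], [0, 0, 0]]
    - [[4, -3, 140], [0, 0, 0]]

```text
time_s: 7.0
ee_pos: [0.5197, 0.0081, 0.0739]
ee_rot: [-3.016, -0.875, 0.002]
ft_force: [-0.8, 0.0, -0.0]
opening: 0.603
grasp_force: 0.0
```

play_rows:
  plan:
    - [[0, 0, 10], [0, 0, 0]]
    - [[0, 0, 16], [0, 0, 0]]
    - [[0, 0, 20], [0, 0, 0]]
    - [[0, 0, 20], [0, 0, 0]]
    - [[0, 0, 20], [0, 0, 0]]

```text
time_s: 7.42
ee_pos: [0.5214, 0.0063, 0.0565]
ee_rot: [-3.018, -0.871, -0.002]
ft_force: [0.5, -1.0, 0.0]
opening: 0.599
grasp_force: 0.0
```

Run:
```python
from h import *
go((.5198,.0033,.053),122); 
c=read_camera("wrist"); P=cloud(c); z=P[...,2]; hsv=cv2.cvtColor(c["pixels"],cv2.COLOR_RGB2HSV)
o=(hsv[...,0]<20)&(hsv[...,1]>130)&(hsv[...,2]>90)&(z>.074)&(z<.09)&(np.abs(P[...,0]-.52)<.04)&(np.abs(P[...,1])<.04)
q=P[o]; print(len(q),q.mean(0) if len(q) else 0)
```

```text
shift [-2.9  1.6  3.5] turn [ 0.  -0.1  0.2]
1025 [0.52404094 0.0061114  0.08164242]
```

play_rows:
  plan:
    - [[0, 2, 2], [0, 0, 0]]
    - [[0, 2, 2], [0, 0, 0]]
    - [[0, 2, 2], [0, 0, 0]]
    - [[0, 2, 2], [0, 0, 0]]
    - [[0, 2, 2], [0, 0, 0]]
  fingers: -1
  newtons: 30

```text
time_s: 7.88
ee_pos: [0.5219, 0.0042, 0.0537]
ee_rot: [-3.018, -0.871, -0.0]
ft_force: [0.3, 0.0, -0.3]
opening: 0.255
grasp_force: 0.0
```

play_rows:
  plan:
    - [[0, 2, 0], [0, 0, 0]]
    - [[0, 0, 0], [0, 0, 0]]
    - [[0, 0, 0], [0, 0, 0]]
    - [[0, 0, 0], [0, 0, 0]]
    - [[0, 0, 0], [0, 0, 0]]

```text
time_s: 8.3
ee_pos: [0.522, 0.0042, 0.0537]
ee_rot: [3.019, 0.87, 0.001]
ft_force: [0.5, -0.6, 0.3]
opening: 0.114
grasp_force: 30.0
```

Run:
```python
from h import *
o=observe(); print(o["ee_pos"],o["ee_rot"],o["ft_force"],o["opening"],o["grasp_force"])
# TCP rel. far corner in (u,z): tab offset 155 back, height of TCP over rim underside
H=o["ee_pos"][2]-.042
for a in range(1,19):
    t=np.radians(a); p0=np.array([-.1548,H]); p=np.array([p0[0]*np.cos(t)+p0[1]*np.sin(t),-p0[0]*np.sin(t)+p0[1]*np.cos(t)]); d=(p-p0)*1000
    print(a,np.round([d[0],-d[1]],1).tolist(),end=" ")
```

```text
[0.52201647 0.00415019 0.05371763] [3.01851373e+00 8.70219779e-01 6.43589483e-04] [ 0.53480045 -0.6100806   0.33135003] 0.11363601085826894 29.985189735889435
1 [0.2, -2.7] 2 [0.5, -5.4] 3 [0.8, -8.1] 4 [1.2, -10.8] 5 [1.6, -13.4] 6 [2.1, -16.1] 7 [2.6, -18.8] 8 [3.1, -21.4] 9 [3.7, -24.1] 10 [4.4, -26.7] 11 [5.1, -29.3] 12 [5.8, -31.9] 13 [6.6, -34.5] 14 [7.4, -37.1] 15 [8.3, -39.7] 16 [9.2, -42.2] 17 [10.2, -44.7] 18 [11.2, -47.3]
```

play_rows:
  plan:
    - [[0.2, 0, -2.7], [0, -1, 0]]
    - [[0.5, 0, -5.4], [0, -2, 0]]
    - [[0.8, 0, -8.1], [0, -3, 0]]
    - [[1.2, 0, -10.8], [0, -4, 0]]
    - [[1.6, 0, -13.4], [0, -5, 0]]

```text
time_s: 8.72
ee_pos: [0.5232, 0.0047, 0.0673]
ee_rot: [2.991, 0.863, -0.134]
ft_force: [1.4, -2.9, -3.6]
opening: 0.111
grasp_force: 30.0
```

Run:
```python
from h import *
import pickle
o=observe(); print({k:np.round(o[k],3).tolist() for k in("time_s","ee_pos","ee_rot","ft_force","wrist_torque","opening","joint_pos")})
c=read_camera("scene"); P=cloud(c); z=P[...,2]; hsv=cv2.cvtColor(c["pixels"],cv2.COLOR_RGB2HSV)
save(c,"s3.png"); i=cv2.imread("pics/s3.png")[180:300,210:350]; cv2.imwrite("pics/s3b.png",cv2.resize(i,(700,600),interpolation=cv2.INTER_CUBIC))
```

```text
{'time_s': 8.717, 'ee_pos': [0.523, 0.005, 0.067], 'ee_rot': [2.991, 0.863, -0.134], 'ft_force': [1.395, -2.899, -3.635], 'wrist_torque': [-0.726, -0.199, -0.149], 'opening': 0.111, 'joint_pos': [-0.612, 0.549, 0.651, 1.96, -0.372, 0.844, -0.768]}
```

View pics/s3b.png

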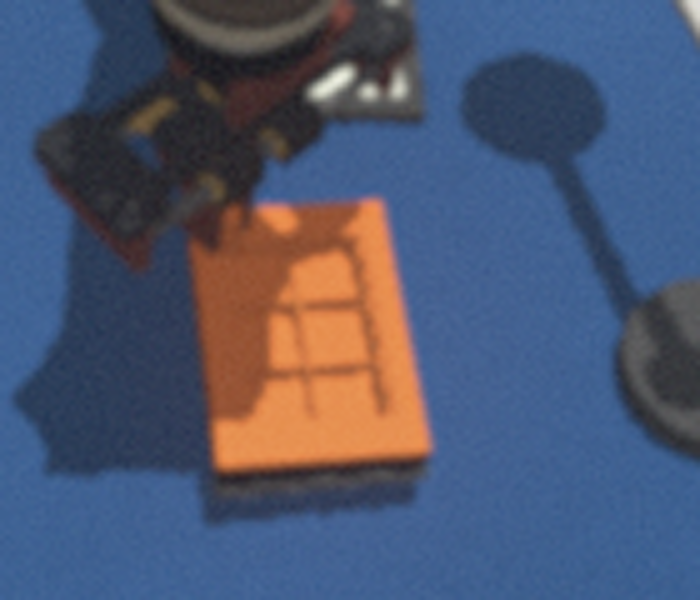

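The crop shows the tray tilted. Its near-left edge at (215,475) has risen off the black stack, while the far corner at (430,455) still rests on it. I'll continue the peel.

play_rows:
  plan:
    - [[0.2, 0, -2.7], [0, -1, 0]]
    - [[0.5, 0, -5.4], [0, -2, 0]]
    - [[0.8, 0, -8.1], [0, -3, 0]]
    - [[1.2, 0, -10.8], [0, -4, 0]]
    - [[1.6, 0, -13.4], [0, -5, 0]]

```text
time_s: 9.18
ee_pos: [0.5253, 0.0063, 0.0806]
ee_rot: [2.961, 0.854, -0.263]
ft_force: [-0.6, -2.3, -1.9]
opening: 0.111
grasp_force: 30.0
```

play_rows:
  plan:
    - [[0.2, 0, -2.7], [0, -1, 0]]
    - [[0.5, 0, -5.4], [0, -2, 0]]
    - [[0.8, 0, -8.1], [0, -3, 0]]
    - [[1.2, 0, -10.8], [0, -4, 0]]
    - [[1.6, 0, -13.4], [0, -5, 0]]

```text
time_s: 9.6
ee_pos: [0.5289, 0.0086, 0.0934]
ee_rot: [2.925, 0.844, -0.388]
ft_force: [-0.4, -2.3, -2.7]
opening: 0.112
grasp_force: 30.0
```

Run:
```python
from h import *
o=observe(); print({k:np.round(o[k],3).tolist() for k in("time_s","ee_pos","ee_rot","ft_force","wrist_torque","opening","joint_pos")})
c=read_camera("scene"); P=cloud(c); z=P[...,2]; hsv=cv2.cvtColor(c["pixels"],cv2.COLOR_RGB2HSV)
o=(hsv[...,0]<16)&(hsv[...,1]>150)&(hsv[...,2]>90)&(z>.035)&(np.abs(P[...,0]-.58)<.12)&(np.abs(P[...,1]-.04)<.1)
u=np.array([.852,.524]); s=(P[...,:2]-[.5785,.039])@u
q=P[o]; sq=s[o]
for a in(-.06,-.03,0,.03,.06,.08): m=abs(sq-a)<.006; print(a,m.sum(),np.percentile(q[m,2],[10,50,90]).round(3))
Rm=R.from_rotvec(observe()["ee_rot"]); d=Rm.inv().apply([0,0,1]); print("world up in tool axes",d.round(3))
```

```text
{'time_s': 9.6, 'ee_pos': [0.529, 0.009, 0.093], 'ee_rot': [2.925, 0.844, -0.388], 'ft_force': [-0.393, -2.274, -2.679], 'wrist_torque': [-0.648, -0.053, -0.125], 'opening': 0.112, 'joint_pos': [-0.659, 0.629, 0.695, 1.802, -0.285, 1.087, -0.864]}
-0.06 3 [0.069 0.07  0.082]
-0.03 214 [0.062 0.072 0.08 ]
0 234 [0.054 0.058 0.072]
0.03 226 [0.045 0.057 0.064]
0.06 112 [0.052 0.055 0.057]
0.08 33 [0.043 0.049 0.051]
world up in tool axes [-0.261  0.    -0.965]
```

play_rows:
  plan:
    - [[-1, 0, -3], [0, 0, 0]]
    - [[-2, 0, -6], [0, 0, 0]]
    - [[-3, 0, -10], [0, 0, 0]]
    - [[-4, 0, -14], [0, 0, 0]]
    - [[-5, 0, -19], [0, 0, 0]]
  newtons: 50

```text
time_s: 10.07
ee_pos: [0.5289, 0.009, 0.1134]
ee_rot: [2.926, 0.845, -0.384]
ft_force: [-0.4, 1.0, -1.2]
opening: 0.11
grasp_force: 50.0
```

play_rows:
  plan:
    - [[-2, 0, -7], [0, 0, 0]]
    - [[-5, 0, -19], [0, 0, 0]]
    - [[-9, 0, -34], [0, 0, 0]]
    - [[-14, 0, -52], [0, 0, 0]]
    - [[-19, 0, -72], [0, 0, 0]]

```text
time_s: 10.48
ee_pos: [0.5288, 0.0087, 0.1888]
ee_rot: [2.926, 0.844, -0.386]
ft_force: [0.4, -0.3, -1.0]
opening: 0.111
grasp_force: 50.0
```

Run:
```python
from h import *
import pickle
o=observe(); print({k:np.round(o[k],3).tolist() for k in("time_s","ee_pos","ee_rot","ft_force","wrist_torque","opening","joint_pos")})
c=read_camera("scene"); save(c,"s4.png"); pickle.dump(c,open("s4.pkl","wb")); i=cv2.imread("pics/s4.png"); cv2.imwrite("pics/s4b.png",cv2.resize(i[120:330,140:420],(800,600),interpolation=cv2.INTER_CUBIC))
P=cloud(c); z=P[...,2]; hsv=cv2.cvtColor(c["pixels"],cv2.COLOR_RGB2HSV)
o=(hsv[...,0]<16)&(hsv[...,1]>150)&(hsv[...,2]>60)&(z>.06)&(np.abs(P[...,0]-.58)<.15)&(np.abs(P[...,1]-.04)<.15)
q=P[o]; print(len(q),q.min(0),q.max(0))
```

```text
{'time_s': 10.483, 'ee_pos': [0.529, 0.009, 0.189], 'ee_rot': [2.926, 0.844, -0.386], 'ft_force': [0.437, -0.334, -1.005], 'wrist_torque': [0.063, -0.072, 0.039], 'opening': 0.111, 'joint_pos': [-0.705, 0.512, 0.754, 1.724, -0.21, 1.264, -0.902]}
2328 [ 0.51696242 -0.01209177  0.13695465] [0.65002456 0.09484786 0.21552741]
```

View pics/s4b.png

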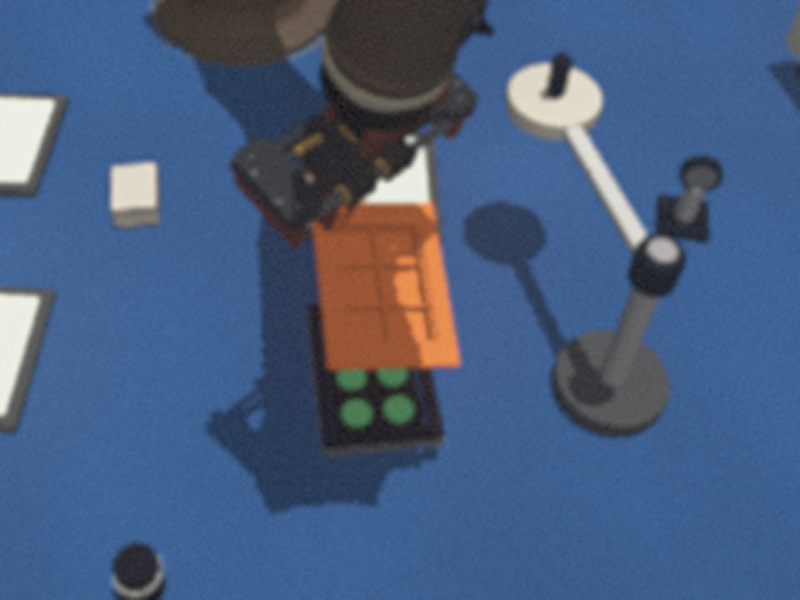

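The crop shows the tray hanging free and tilted, the black stack unmoved with its green load visible, and the lamp clear. Next I level the tray and measure the far panel.

play_rows:
  plan:
    - [[0, 0, 0], [0, 3, 0]]
    - [[0, 0, 0], [0, 6, 0]]
    - [[0, 0, 0], [0, 9, 0]]
    - [[0, 0, 0], [0, 12, 0]]
    - [[0, 0, 0], [0, 15, 0]]

```text
time_s: 10.95
ee_pos: [0.5293, 0.0087, 0.1883]
ee_rot: [-3.018, -0.87, -0.006]
ft_force: [0.7, 0.2, -0.6]
opening: 0.113
grasp_force: 50.0
```

Run:
```python
from h import *
import pickle
for n in("top0","scene0"):
    c=pickle.load(open(n+".pkl","rb")); P=cloud(c); z=P[...,2]; I=c["pixels"].astype(int)
    m=((z>.006)|((I.min(2)>150)))&(z<.03)&(np.abs(P[...,0]-.48)<.1)&(np.abs(P[...,1]+.325)<.1)
    w=m&(I.min(2)>150)
    k=(I[...,2]-I[...,0]<35)&m
    for a in(w,k):
        q=P[a]; print(n,len(q),cv2.minAreaRect((q[:,:2]*1000).astype(np.float32)),q.mean(0).round(4))
go((.42,-.362,.19),122); print(observe()["joint_pos"])
```

```text
top0 1645 ((479.8089904785156, -327.263671875), (131.06959533691406, 129.61866760253906), 76.49752807617188) [ 0.4791 -0.3268  0.0114]
top0 2185 ((478.7861633300781, -325.9215087890625), (150.2862548828125, 149.09378051757812), 76.78958892822266) [ 0.478  -0.325   0.0112]
scene0 2066 ((476.0870666503906, -325.8101806640625), (130.34689331054688, 130.39842224121094), 77.07711791992188) [ 0.4799 -0.3263  0.0123]
scene0 2813 ((477.69281005859375, -325.7062072753906), (149.57591247558594, 149.76658630371094), 76.74156951904297) [ 0.4838 -0.3259  0.0119]
shift [-290.   255.6   -2.7] turn [ 0.  -0.2  0.2]
[-0.70159618  0.33636908  0.75179234  1.90859202 -0.27397961  0.99715998
 -0.8370437 ]
```

play_rows:
  plan:
    - [[-10, 9, 0], [0, 0, 0]]
    - [[-30, 26, 0], [0, 0, 0]]
    - [[-55, 48, 0], [0, 0, 0]]
    - [[-80, 70, 0], [0, 0, 0]]
    - [[-105, 93, 0], [0, 0, 0]]

```text
time_s: 11.37
ee_pos: [0.489, -0.1277, 0.188]
ee_rot: [3.018, 0.872, -0.002]
ft_force: [-0.1, -0.0, -0.4]
opening: 0.112
grasp_force: 50.0
```

play_rows:
  plan:
    - [[-25, 22, 0], [0, 0, 0]]
    - [[-50, 44, 0], [0, 0, 0]]
    - [[-75, 66, 0], [0, 0, 0]]
    - [[-100, 88, 0], [0, 0, 0]]
    - [[-125, 110, 0], [0, 0, 0]]

```text
time_s: 11.78
ee_pos: [0.4415, -0.2876, 0.188]
ee_rot: [-3.018, -0.871, 0.002]
ft_force: [0.5, -1.6, -1.4]
opening: 0.107
grasp_force: 50.0
```

play_rows:
  plan:
    - [[-22, 20, 5], [0, 0, 0]]
    - [[-40, 36, 15], [0, 0, 0]]
    - [[-52, 46, 25], [0, 0, 0]]
    - [[-60, 53, 33], [0, 0, 0]]
    - [[-60, 53, 38], [0, 0, 0]]

```text
time_s: 12.2
ee_pos: [0.4179, -0.3653, 0.1491]
ee_rot: [3.02, 0.865, -0.004]
ft_force: [-1.0, 0.2, -0.3]
opening: 0.111
grasp_force: 50.0
```

play_rows:
  plan:
    - [[0, 0, 0], [0, 0, 0]]
    - [[0, 0, 0], [0, 0, 0]]
    - [[0, 0, 0], [0, 0, 0]]
    - [[0, 0, 0], [0, 0, 0]]
    - [[0, 0, 0], [0, 0, 0]]

```text
time_s: 12.62
ee_pos: [0.4208, -0.3617, 0.1498]
ee_rot: [3.018, 0.873, 0.001]
ft_force: [-1.2, 0.7, -1.0]
opening: 0.109
grasp_force: 50.0
```

Run:
```python
from h import *
import pickle
o=observe(); print({k:np.round(o[k],4).tolist() for k in("time_s","ee_pos","ee_rot","ft_force","opening","joint_pos")})
Rc=R.from_rotvec(o["ee_rot"])
for n in("wrist","scene","top"):
    c=read_camera(n); save(c,n+"5.png"); P=cloud(c); z=P[...,2]; hsv=cv2.cvtColor(c["pixels"],cv2.COLOR_RGB2HSV)
    m=(hsv[...,0]<20)&(hsv[...,1]>130)&(hsv[...,2]>60)&(z>.1)&(np.abs(P[...,0]-.48)<.14)&(np.abs(P[...,1]+.326)<.14)
    q=P[m&(abs(z-.14)<.022)]; print(n,len(q))
    if len(q)<200: continue
    # robust plane of the rim top: keep upper surface
    k=q
    for _ in range(8):
        A=np.c_[k[:,:2]-[.478,-.326],np.ones(len(k))]; co=np.linalg.lstsq(A,k[:,2],rcond=None)[0]
        r=q[:,2]-np.c_[q[:,:2]-[.478,-.326],np.ones(len(q))]@co; k=q[(abs(r)<.0025)]
    print(" tilt deg xy",np.degrees(co[:2]).round(2),"z",co[2].round(4),len(k),cv2.minAreaRect((k[:,:2]*1000).astype(np.float32)))
i=cv2.imread("pics/wrist5.png"); cv2.imwrite("pics/wrist5b.png",cv2.resize(i,(800,600)))
```

```text
{'time_s': 12.6167, 'ee_pos': [0.4208, -0.3617, 0.1498], 'ee_rot': [3.0177, 0.8731, 0.0011], 'ft_force': [-1.1862, 0.6617, -0.9581], 'opening': 0.1091, 'joint_pos': [0.0354, 0.4542, 0.7852, 1.8887, -0.3898, 0.9571, -0.0081]}
wrist 13136
 tilt deg xy [-3.48 -2.7 ] z 0.1386 6057 ((466.2440185546875, -325.6119689941406), (100.21096801757812, 121.21424102783203), 86.3714828491211)
scene 2015
 tilt deg xy [3.77 0.47] z 0.1395 648 ((485.2538146972656, -327.15325927734375), (101.31999969482422, 124.69001770019531), 86.85923767089844)
top 1520
 tilt deg xy [5.83 2.53] z 0.1352 331 ((489.65045166015625, -323.586181640625), (97.90691375732422, 119.4190902709961), 84.11238861083984)
```

View pics/wrist5b.png

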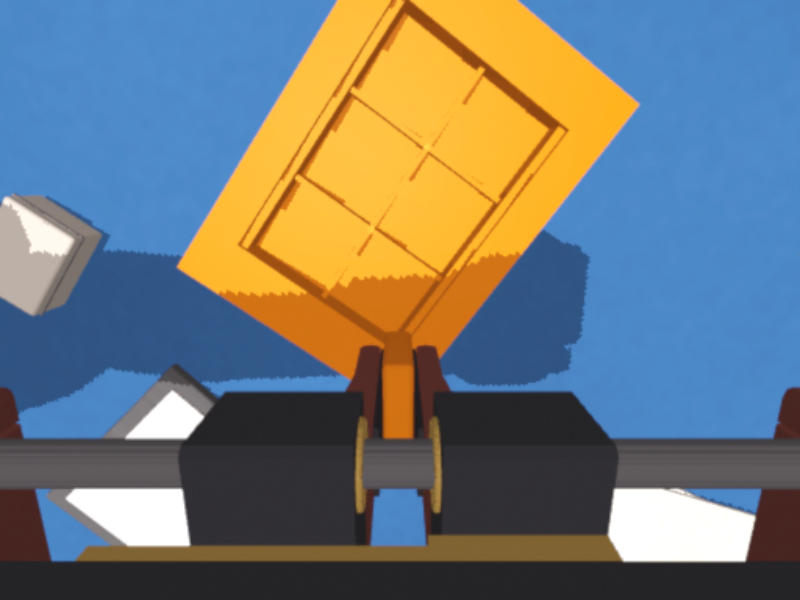

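The wrist view shows the tray held by its tab at (398,380), roughly level over the panel. Its side corners are at (180,268) and (638,104). I'll take depths on the rim alone to check the tilt.

```bash
cat > lev.py <<'E'
from h import *
for name in("wrist","scene"):
    c=read_camera(name); P=cloud(c); z=P[...,2]; hsv=cv2.cvtColor(c["pixels"],cv2.COLOR_RGB2HSV)
    o=observe(); Rc=R.from_rotvec(o["ee_rot"]); L=Rc.inv().apply(P.reshape(-1,3)-o["ee_pos"]).reshape(P.shape)*1000
    # tray coords from tool coords: tab point at TCP-ish, tool x along diagonal (35.5 deg)
    a=np.radians(35.54); X=L[...,0]*np.cos(a)+L[...,1]*np.sin(a)-56; Y=L[...,0]*np.sin(a)-L[...,1]*np.cos(a)-40
    m=(hsv[...,0]<20)&(hsv[...,1]>130)&(hsv[...,2]>60)&(abs(L[...,2])<60)&(X>-75)&(X<80)&(Y>-65)&(Y<65)
    rim=m&((abs(X)>58)|(abs(Y)>41))&(abs(X)<67)&(abs(Y)<47)&~((X<-30)&(Y<-15))&(abs(L[...,2]-8)<25)
    q=P[rim]; w=np.c_[q[:,:2]-q[:,:2].mean(0),np.ones(len(q))]; s=np.ones(len(q),bool)
    for _ in range(5):
        co=np.linalg.lstsq(w[s],q[s,2],rcond=None)[0]; r=q[:,2]-w@co; s=abs(r)<max(.003,2*np.median(abs(r)))
    e=m&(abs(L[...,2]-8)<25)&~((X<-30)&(Y<-15)); k=np.c_[X[e],Y[e]].astype(np.float32)
    print(name,len(q),s.sum(),"tilt xy",np.degrees(co[:2]).round(2),"rim top z",co[2].round(4),"std",r[s].std().round(4),"in tray axes",np.percentile(k,[1,99],0).round(1).tolist(),"outline",cv2.minAreaRect((P[m&(abs(L[...,2]-8)<14)][:,:2]*1000).astype(np.float32)))
    t=np.degrees(Rc.as_matrix()[:2,2]);print("tool z off",t.round(2))
E
python3 lev.py
```

```text
wrist 1396 1396 tilt xy [0.3  0.23] rim top z 0.1421 std 0.0006 in tray axes [[-71.9, -50.7], [66.6, 48.4]] outline ((475.91748046875, -326.4263610839844), (100.54420471191406, 140.8146209716797), 86.69009399414062)
tool z off [0.02 0.  ]
scene 409 397 tilt xy [-0.05  0.16] rim top z 0.1428 std 0.0011 in tray axes [[-69.0, -48.5], [67.2, 48.6]] outline ((476.72882080078125, -326.0704345703125), (100.19068145751953, 141.76150512695312), 86.51837158203125)
tool z off [0.02 0.  ]
```

The tray is level to about 0.4° and within 2 mm of centre, with its origin about 127 mm above the panel top. I'll make a small trim, let it settle and hand in.

play_rows:
  plan:
    - [[1, 0.5, 3], [0, 0, 0]]
    - [[2, 1, 5], [0, 0, 0]]
    - [[2, 1, 5], [0, 0, 0]]
    - [[2, 1, 5], [0, 0, 0]]
    - [[2, 1, 5], [0, 0, 0]]

```text
time_s: 13.28
ee_pos: [0.4222, -0.3621, 0.1442]
ee_rot: [-3.018, -0.871, 0.0]
ft_force: [-0.4, 0.0, -0.2]
opening: 0.111
grasp_force: 50.0
```

play_rows:
  plan:
    - [[0, 0, 0], [0, 0, 0]]
    - [[0, 0, 0], [0, 0, 0]]
    - [[0, 0, 0], [0, 0, 0]]
    - [[0, 0, 0], [0, 0, 0]]
    - [[0, 0, 0], [0, 0, 0]]

```text
time_s: 13.7
ee_pos: [0.4223, -0.3621, 0.1443]
ee_rot: [-3.018, -0.871, -0.0]
ft_force: [-0.2, -0.3, -1.1]
opening: 0.114
grasp_force: 50.0
```

play_rows:
  plan:
    - [[0, 0, 0], [0, 0, 0]]
    - [[0, 0, 0], [0, 0, 0]]
    - [[0, 0, 0], [0, 0, 0]]
    - [[0, 0, 0], [0, 0, 0]]
    - [[0, 0, 0], [0, 0, 0]]

```text
time_s: 14.12
ee_pos: [0.4223, -0.3621, 0.1443]
ee_rot: [-3.018, -0.871, -0.0]
ft_force: [-0.4, 0.3, -1.5]
opening: 0.113
grasp_force: 50.0
```

```bash
python3 lev.py
python3 - <<'E'
from h import *
c=read_camera("top"); save(c,"t6.png"); i=cv2.imread("pics/t6.png"); cv2.imwrite("pics/t6b.png",cv2.resize(i,(800,600)))
print(abs(observe()["joint_velocities"]).max())
E
```

```text
wrist 1442 1442 tilt xy [0.21 0.15] rim top z 0.1369 std 0.0006 in tray axes [[-72.0, -50.8], [66.6, 48.3]] outline ((477.9179992675781, -326.57293701171875), (100.33247375488281, 140.9356689453125), 86.57595825195312)
tool z off [0. 0.]
scene 413 405 tilt xy [-0.17  0.05] rim top z 0.1376 std 0.0011 in tray axes [[-67.5, -48.9], [67.0, 48.4]] outline ((478.7635498046875, -326.5235900878906), (100.27595520019531, 141.62677001953125), 86.44335174560547)
tool z off [-0.  0.]
0.0018065192787893943
```

View pics/t6b.png

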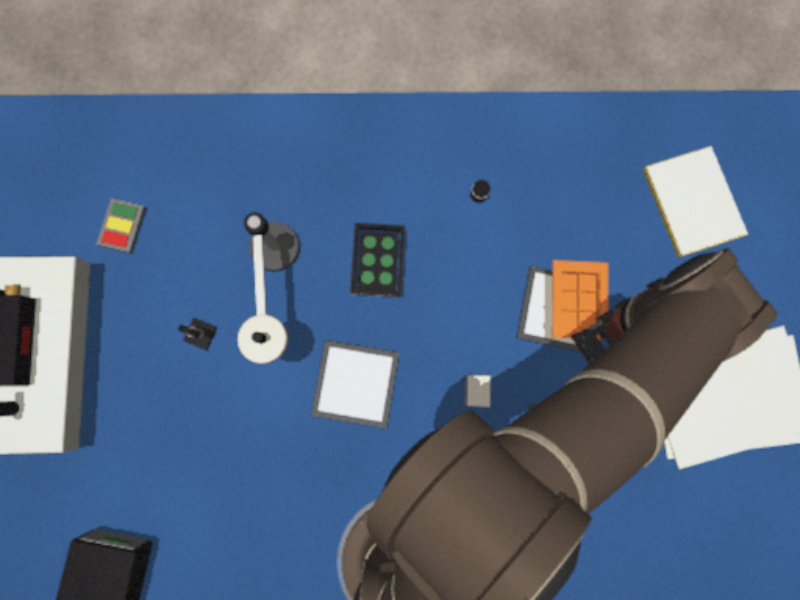

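The top view shows the tray at (580,297) over the far panel, offset only by parallax. The stack is in place at (378,260), the lamp is clear at (262,338), and the bystanders have not moved.

```bash
python3 -c "
from cell import *
print(sign_off())"
```

```text
the job is handed in; nothing more can be done
None
```

The job is handed in: the lamp is swung clear toward the robot, the tray was peeled off tab corner first with the black stack left where it stood, and it is held by its tab, level and still, about 12 cm above the far light panel and centred to about 1 mm.

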